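# Unbolt the brush case and hold its glazed lid open

### The arm

A 6-joint arm with a two-finger parallel gripper is mounted at the origin on the work surface. World frame = base frame: x ahead of the robot, y to its left, z up, the work surface at z = 0. Lengths are in m, angles in rad, forces in N, time in s.
With the tool pointing down it reaches from about 0.35 to 0.85 m from the base axis. Payload 8.1 kg.
Tool frame: the origin (TCP) lies at the very end of the fingers, on their centre line; the grasp point (between the pads) lies 19 mm behind it; z points along the fingers, y is the direction in which the jaws open and shut (so a half turn about z gives the same grasp; the last joint's range is limited). The gripper opens to 93 mm and grips with 3 to 60 N. Pads are 15 mm wide; open, the fingers measure 128 mm over their backs; the gripper's body (75 mm by 188 mm) begins 65 mm behind the grasp point.
Start: joints at [-1.323, 0.13, 1.488, -0, 1.523, -0.085], TCP at [0.196, -0.567, 0.198] pointing down, gripper open.
Joint ranges: [-2.96, 2.96], [-0.89, 2.26], [0.02, 2.5], [-1.34, 4.48], [0, 2.73], [-2.66, 2.66]. Speed limits (rad/s): [2.39, 2.39, 2.79, 3.14, 3.14, 3.14].

### API

Orientations are given as a rotation vector (axis times angle).
In Python, from plant import robot gives the robot as it stands.
- The arm moves only by the shell command python3 -m inch 'ROWS' [FORCE]. ROWS is JSON, a list that holds one entry, the list of rows, each a list of 7 numbers: the shift along the tool's x, y, z in cm, then the turn, a rotation vector about the tool's x, y, z in degrees, then the gripper command: -1 is fully open, 1 is shut, values between are in proportion. A call has 1 to 5 rows; each row shifts and turns the commanded pose from where the row before left it, along the tool's axes as they then stand; what a row does not reach is not made up. A row lasts 1/10 s, in which the tool goes at most 50 mm and 8.59 degrees, less where a joint would pass 70% of its speed; a pose out of reach is approached as far as the arm can. A call with a gripper value outside its range is refused whole. The fingers move at their own pace and stop on an object; FORCE is the grip in N (left out, the last holds). Time passes only in rows, so rows that do not move let the fingers close. It gives the time, the measured TCP pose, the force and the opening at its end, in the units of the state.
- robot.read_state(): the state, without advancing time (a new reading comes with each control period).
- robot.read_camera(name): name is "side" or "top" or "wrist"; returns a dict with "image" (480x640x3 uint8, blue, green, red), "K" (3x3 intrinsics, pixels), "distortion" ([k1, k2, p1, p2, k3] as OpenCV has them; the pictures are not rectified), "R" (3x3) and "t" (3): a world point X has camera coordinates R X + t; the wrist camera has in their place "tool_from_camera" (4x4, takes a point from camera to tool coordinates, whose origin is the TCP and whose axes are the flange's). Camera axes: x right, y down, z forward; pixel columns grow to the right and rows downward; lengths in m; the calibration is good to about 2 mm. A picture is of the moment at which its call begins: read the wrist's pose just before it. There is no depth.
- robot.close_job(): hands the job in, once; it reports no verdict.
The state is a dict: "t": time; "q": joint angles; "dq": joint speeds; "joint_torque": joint torques, N m; "tool_pos": TCP position; "orientation": TCP orientation; "force": force on the tool from outside, world axes, zero at the start; "wrist_torque": the same for the moment, N m; "opening": finger opening in m.
Only numpy, scipy, OpenCV 4.12 (cv2) and the standard library are available. Lean on these libraries where they do the work, as an engineer would, in place of code of your own. Each camera call takes 0.05 s, during which the arm holds its last target. There are 200 camera calls.

### The job

A customer wants a brush from the display case: draw the slide bolt on the case's ledge fully back, then lift the glazed lid and hold it open at about 50 degrees from shut. The lid has no stay, so do not let it drop: finish with the gripper still holding it there, motionless. Leave everything else on the counter where it stands.

Things in the scene. Friction and masses are not known exactly. Their poses are not given: they have to be found in the camera images.
- case: Dark-wood display case, screwed to the counter: 340 mm deep (its x), 420 wide (y), 100 high. Origin at the centre of its underside; x points away from the robot, yaw up to 0.25 rad either way. The 85 mm nearest the robot is a fixed flat ledge, top at 100 mm, with a brass slide bolt towards its -y end; the rest is covered by the lid, flush with the ledge.
- lid (a joint): Glazed lid: wood frame 223 mm deep, 420 wide, 16 thick, with a glass pane, 0.44 to 0.72 kg, hinged along its far (+x) edge. Value in rad: 0 shut, grows as the near edge rises, stop at 1.75; 50 degrees is 0.873. No stay, no spring: it falls shut when let go. While the bolt lies over its front rail it cannot rise more than about 0.02.
- lid_pull (a point): Middle of the lid's brass bow pull: a round bar 10 mm thick, 110 mm long along the case's y, on a post at each end, its axis 35 mm above the lid's front rail, free below. With the lid shut it is at (-65.5, 0, 135) mm in the case's frame: 205.5 mm nearer the robot than the hinge axis and 35 mm above it. It turns with the lid.
- lid_hinge (a point): Middle of the hinge axis, which runs along the case's y: at (140, 0, 100) mm in the case's frame. Fixed to the case.
- bolt (a joint): Brass slide bolt on the ledge. Value in m: 0 home (its rod reaches 20 mm over the lid's front rail, through a staple), 0.030 fully back at its stop; grows as it is drawn towards the robot (the case's -x). The lid is free beyond about 0.020. About 2.5 N of friction; it stays where it is left. It starts up to 6 mm from home.
- bolt_knob (a point): Middle of the bolt's upright brass knob, round, 16 mm across, 24 mm tall. With the bolt home: (-108, -130, 130) mm in the case's frame; it moves with the bolt. Knob from 18 to 42 mm above the ledge; the fixed guide straps before and behind it are 23 mm wide and rise 15 mm above the ledge. Nothing taller than 17 mm within 50 mm.
- seal: Bystander: stone seal, 24 mm square, 56 mm tall, upright on the ledge of the case towards its +y end. Origin at the centre of its foot.
- inkstone: Bystander: dark inkstone 85 by 130 by 22 mm lying on the counter before the case (robot side, left). Origin at the centre of its underside.
- brush_rest: Bystander: white porcelain brush rest with three peaks, 24 by 90 by 36 mm, on the counter before the case (robot side, right). Origin at the centre of its underside.
- paperweight: Bystander: wooden bar 180 by 28 by 16 mm with a small brass button, lying on the counter beside the case's -y side. Origin at the centre of its underside.
- dropper: Bystander: small blue porcelain water pot, 60 mm across, 52 mm tall, on the counter beside the case's +y side. Origin at the centre of its foot.
- ink_bottle: Bystander: black bottle 60 mm across, 125 mm tall, at the left of the counter. Origin at the centre of its foot.
- brush_pot: Bystander: wooden pot 92 mm across, full of upright brushes, about 260 mm tall over all, at the right of the counter. Origin at the centre of its foot.

How it is judged:
By the outcome, as a careful person would: the job done as asked, in the order asked, and still so for the second after the job is handed in, while the arm keeps its last pose, push and grip.
It also fails if it takes over 51 s, if anything falls off the work surface, if the arm or the gripper's body presses on something with over 40 N, if the wrist force passes 120 N, or if a joint passes its speed limit or range.

## Working session

There is one attempt and no reset: what is moved stays moved. The work goes in short steps, Python scripts to look and compute and a shell command to move; the robot and the scene stay as the last step left them, time stands still between calls to the robot, and variables do not carry over. Pictures are saved under pics/ and viewed, about 8 in all and at most 12, crops included, and the job is handed in when it is done.

```bash
mkdir -p pics; ls
python3 - <<'E'
from plant import robot
import cv2
s=robot.read_state(); print({k:(s[k]) for k in s})
for n in("top","side"):
    c=robot.read_camera(n); cv2.imwrite(f"pics/{n}0.png",c["image"]); print(n,c["K"],c["distortion"],c["R"],c["t"])
E
```

```text
pics
{'t': 0.0, 'q': array([-1.32342199e+00,  1.31133798e-01,  1.48925576e+00, -2.34898567e-05,
        1.52300952e+00, -8.54120191e-02]), 'dq': array([-1.54478969e-03, -3.86002406e-05, -6.81595565e-04,  3.64731990e-04,
        1.44931855e-04,  7.56796448e-04]), 'joint_torque': array([ 2.03500407e-03, -5.59834027e+01, -4.91767395e+01,  7.70093920e-02,
        3.53090989e-02, -1.54139789e-04]), 'tool_pos': array([ 0.19586475, -0.56649608,  0.19741675]), 'orientation': array([-3.09642867e+00, -5.20034633e-01,  2.66116814e-04]), 'force': array([0.14113411, 0.29391212, 0.28881751]), 'wrist_torque': array([ 0.0078823 , -0.05800864,  0.00736299]), 'opening': 0.09315546151890351}
top [[540.61576395   0.         318.65491876]
 [  0.         540.61576395 248.68434917]
 [  0.           0.           1.        ]] [-0.00692497  0.          0.          0.          0.        ] [[ 8.06391357e-02 -9.96743362e-01 -2.28812611e-05]
 [-9.71464634e-01 -7.85888835e-02 -2.23786175e-01]
 [ 2.23055587e-01  1.80681521e-02 -9.74638265e-01]] [-0.02140349  0.59846607  1.31400603]
side [[563.1097833    0.         314.42796439]
 [  0.         563.1097833  232.60694084]
 [  0.           0.           1.        ]] [0.0057416 0.        0.        0.        0.       ] [[-9.98230102e-01 -5.94697137e-02 -1.31532636e-04]
 [-4.34091827e-02  7.30153931e-01 -6.81902397e-01]
 [ 4.06485794e-02 -6.80689790e-01 -7.31443165e-01]] [0.5840241  0.10462552 1.34607347]
```

View pics/top0.png

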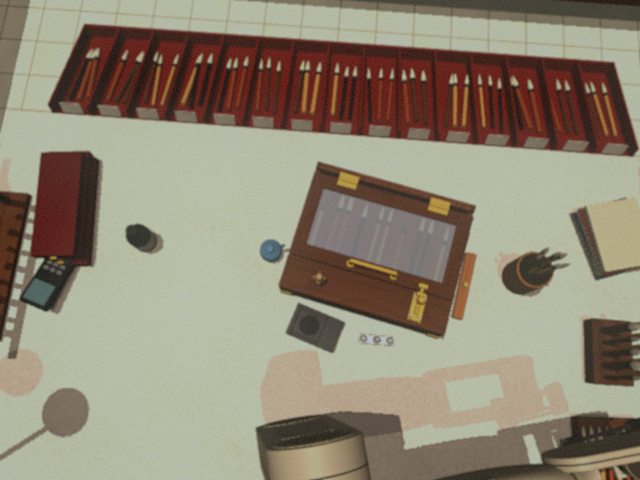

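View pics/side0.png

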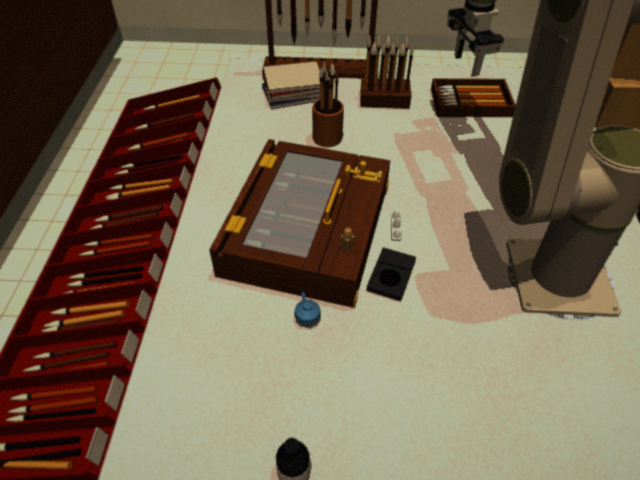

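The top view shows the case: pull at about (372,269), bolt at about (418,302), seal at (319,279). In the side view the pull is at about (332,203), the bolt at about (365,172), and the knob is close to (375,160).

```bash
cat > h.py <<'E'
import numpy as np, cv2
from scipy.spatial.transform import Rotation as Ro
def ray(c,px):
    K=np.array(c["K"]);d=np.array(c["distortion"])
    u=cv2.undistortPoints(np.array([[px]],float),K,d)[0,0]
    if "R" in c: R=np.array(c["R"]);t=np.array(c["t"])
    else:
        T=c["Tw"]; R=T[:3,:3].T; t=-R@T[:3,3]
    return -R.T@t, R.T@np.array([u[0],u[1],1])
def plane(c,px,z):
    o,d=ray(c,px); return o+d*(z-o[2])/d[2]
def cross(rs):
    A=0;b=0
    for o,d in rs:
        d=d/np.linalg.norm(d);P=np.eye(3)-np.outer(d,d);A=A+P;b=b+P@o
    return np.linalg.solve(A,b)
def wrist(robot):
    s=robot.read_state();c=robot.read_camera("wrist")
    W=np.eye(4);W[:3,:3]=Ro.from_rotvec(s["orientation"]).as_matrix();W[:3,3]=s["tool_pos"]
    c["Tw"]=W@np.array(c["tool_from_camera"]); return s,c
def brass(im):
    h=cv2.cvtColor(im,cv2.COLOR_BGR2HSV)
    return cv2.inRange(h,(17,130,100),(33,255,255))
E
python3 - <<'E'
from plant import robot
from h import *
for n,roi in(("top",(280,160,200,180)),("side",(215,140,180,160))):
    c=robot.read_camera(n); x,y,w,h=roi; im=c["image"]
    m=np.zeros((480,640),np.uint8); m[y:y+h,x:x+w]=brass(im)[y:y+h,x:x+w]
    cs,_=cv2.findContours(m,cv2.RETR_EXTERNAL,cv2.CHAIN_APPROX_NONE)
    for k in cs:
        if cv2.contourArea(k)<8: continue
        r=cv2.minAreaRect(k);p=r[0]; b=cv2.boxPoints(r)
        e=sorted([(np.linalg.norm(b[i]-b[(i+1)%4]),i) for i in range(2)])[0][1]
        a=(b[e]+b[(e+1)%4])/2; q=(b[(e+2)%4]+b[(e+3)%4])/2
        print(n,np.round(p),np.round(r[1]), [np.round(plane(c,v,.135),4) for v in (p,a,q)])
    cv2.imwrite(f"pics/{n}z.png",cv2.resize(im[y:y+h,x:x+w],None,fx=3.5 if n=="side" else 3.2,fy=3.5 if n=="side" else 3.2,interpolation=cv2.INTER_CUBIC))
E
```

```text
top [465. 284.] [4. 4.] [array([ 0.5247, -0.3305,  0.135 ]), array([ 0.5295, -0.3304,  0.135 ]), array([ 0.5198, -0.3306,  0.135 ])]
top [418. 302.] [15. 41.] [array([ 0.472 , -0.2202,  0.135 ]), array([ 0.5202, -0.2301,  0.135 ]), array([ 0.4247, -0.2106,  0.135 ])]
top [371. 269.] [52.  9.] [array([ 0.5442, -0.1049,  0.135 ]), array([ 0.557 , -0.0431,  0.135 ]), array([ 0.5315, -0.1664,  0.135 ])]
top [439. 206.] [21. 15.] [array([ 0.7152, -0.2621,  0.135 ]), array([ 0.7204, -0.2365,  0.135 ]), array([ 0.71  , -0.2877,  0.135 ])]
top [348. 180.] [21. 15.] [array([ 0.7635, -0.0325,  0.135 ]), array([ 0.7688, -0.0066,  0.135 ]), array([ 0.7582, -0.0584,  0.135 ])]
side [328. 222.] [5. 7.] [array([ 0.5563, -0.0188,  0.135 ]), array([ 0.5484, -0.0193,  0.135 ]), array([ 0.5643, -0.0183,  0.135 ])]
side [235. 224.] [15. 20.] [array([7.658e-01, 6.000e-04, 1.350e-01]), array([ 0.7599, -0.0285,  0.135 ]), array([0.7715, 0.0289, 0.135 ])]
side [333. 196.] [ 4. 35.] [array([ 0.548 , -0.1056,  0.135 ]), array([ 0.5354, -0.166 ,  0.135 ]), array([ 0.5599, -0.0486,  0.135 ])]
side [370. 176.] [10. 24.] [array([ 0.4585, -0.1812,  0.135 ]), array([ 0.429, -0.183,  0.135]), array([ 0.4881, -0.1795,  0.135 ])]
side [352. 170.] [15. 10.] [array([ 0.5021, -0.2031,  0.135 ]), array([ 0.5172, -0.2184,  0.135 ]), array([ 0.4873, -0.188 ,  0.135 ])]
side [362. 163.] [4. 5.] [array([ 0.477 , -0.2297,  0.135 ]), array([ 0.4707, -0.2301,  0.135 ]), array([ 0.4833, -0.2294,  0.135 ])]
side [268. 160.] [13. 16.] [array([ 0.7177, -0.2261,  0.135 ]), array([ 0.7117, -0.2553,  0.135 ]), array([ 0.7234, -0.1977,  0.135 ])]
```

View pics/topz.png

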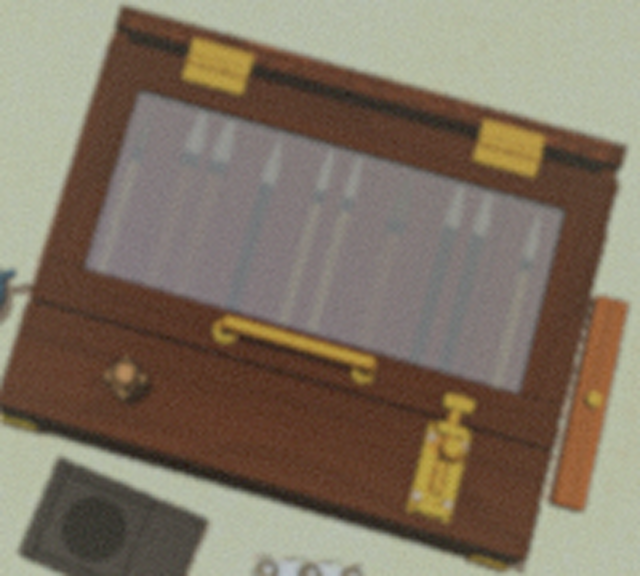

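The zoomed view shows the pull bar at crop (298,340), the knob top at (453,443) and the seal at (125,375). Next I triangulate the knob and bar, and measure the pot before planning the path.

Run:
```python
from plant import robot
from h import *
T=robot.read_camera("top");S=robot.read_camera("side");s=robot.read_state()
z=lambda x,y:(x/3.2+280,y/3.2+160)
print("bar",plane(T,z(298,339),.138),plane(S,(333,201),.138))
print("knob",plane(T,z(453,440),.142), plane(S,(362,162),.142))
y=-0.206;X=np.array([np.cos(y),np.sin(y)]);Y=np.array([-X[1],X[0]])
h=(plane(T,(439,206),.1)+plane(T,(348,180),.1))[:2]/2
p=plane(T,z(298,339),.138)[:2]
print("hinge mid",h,"case from hinge",h-.14*X,"from pull",p+.0655*X)
c=p+.0655*X
for b in(0,.006): print("knob exp",b,c-(.108+b)*X-.13*Y)
print("pot",plane(T,(520,290),0.0), plane(S,(327,140),0),"seal",plane(T,z(125,372),.156))
```

```text
bar [ 0.55030552 -0.1084058   0.138     ] [ 0.54627546 -0.08373853  0.138     ]
knob [ 0.48274517 -0.22678889  0.142     ] [ 0.47872384 -0.22516692  0.142     ]
hinge mid [ 0.75200755 -0.15193149] case from hinge [ 0.61496758 -0.12329503] from pull [ 0.61442065 -0.12180357]
knob exp 0 [ 0.48211311 -0.22696399]
knob exp 0.006 [ 0.47623997 -0.22573671]
pot [ 0.54505231 -0.51087384  0.        ] [ 0.57630162 -0.49301542  0.        ] seal [0.51157984 0.01894567 0.156     ]
```

```bash
python3 -m inch '[[[0,0,-2.5,0,0,0,-1],[0,0,-2.5,0,0,0,-1],[2,-1.2,0,0,0,0,-1],[3,-1.8,0,0,0,0,-1],[3,-1.8,0,0,0,0,-1]]]' 20
python3 -m inch '[[[3,-1.8,0,0,0,0,-1],[3,-1.8,0,0,0,0,-1],[3,-1.8,0,0,0,0,-1],[3,-1.8,0,0,0,0,-1],[3,-1.8,0,0,0,0,-1]]]'
python3 -m inch '[[[3,-1.8,0,0,0,0,-1],[3,-1.8,0,0,0,0,-1],[3,-1.8,0,0,0,0,-1],[3,-1.8,0,0,0,0,-1],[3,-1.8,0,0,0,0,-1]]]'
python3 -m inch '[[[0,0,0,0,0,6.2,-1],[0,0,0,0,0,6.2,-1],[0,0,0,0,0,6.2,-1],[0,0,0,0,0,6.2,-1],[0,0,0,0,0,6.2,-1]]]'
python3 -m inch '[[[0,0,0,0,0,0,-1],[0,0,0,0,0,0,-1],[0,0,0,0,0,0,-1]]]'
python3 - <<'E'
from plant import robot
from h import *
s,c=wrist(robot); cv2.imwrite("pics/w1.png",c["image"])
print(s["t"],s["tool_pos"],s["q"],np.degrees(Ro.from_rotvec(s["orientation"]).as_matrix()[:2,0]))
print(c["tool_from_camera"])
E
```

```text
t: 0.8
tool_pos: [0.2563, -0.495, 0.2485]
orientation: [3.098, 0.518, 0.0]
force: [0.4, 0.2, -0.0]
opening: 0.093
t: 1.3
tool_pos: [0.3691, -0.3603, 0.2485]
orientation: [3.098, 0.52, 0.0]
force: [0.3, -0.8, 0.2]
opening: 0.0928
t: 1.8
tool_pos: [0.4815, -0.2262, 0.2485]
orientation: [3.098, 0.52, 0.0]
force: [-0.3, 0.4, 1.2]
opening: 0.0929
t: 2.3
tool_pos: [0.4807, -0.2273, 0.2484]
orientation: [-3.124, 0.333, 0.0]
force: [0.2, 0.6, -0.5]
opening: 0.0927
t: 2.6
tool_pos: [0.4807, -0.2275, 0.2484]
orientation: [-3.125, 0.323, 0.0]
force: [1.0, 0.7, 0.4]
opening: 0.0927
2.6 [ 0.48066055 -0.22746859  0.24841308] [-5.38451054e-01 -7.06108385e-02  1.60282874e+00  8.33532459e-06
  1.60944218e+00  1.23820215e+00] [ 56.08605114 -11.71158421]
[[ 3.41654440e-04 -9.67278669e-01 -2.53716102e-01  7.11882445e-02]
 [ 9.99999780e-01  1.86211793e-04  6.36678827e-04  3.36691886e-05]
 [-5.68600918e-04 -2.53716263e-01  9.67278520e-01 -1.87302497e-01]
 [ 0.00000000e+00  0.00000000e+00  0.00000000e+00  1.00000000e+00]]
```

View pics/w1.png

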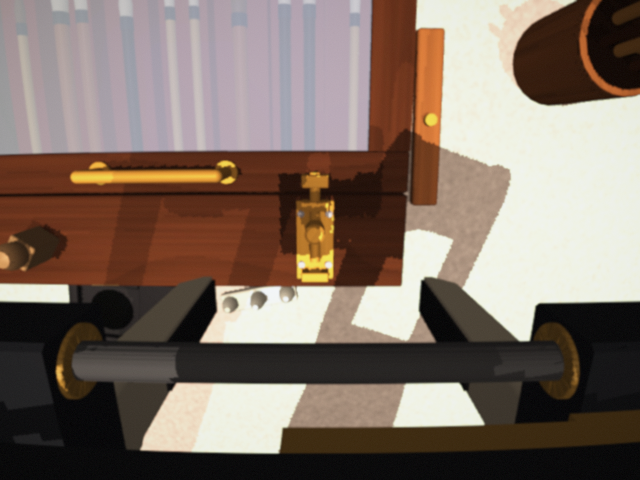

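The wrist view has the knob top at about (315,230). The bar axis runs from (75,178) to (235,176) and the lid seam lies horizontal, so the yaw is right.

```bash
cat > loc.py <<'E'
from plant import robot
from h import *
import sys
s,c=wrist(robot)
R=Ro.from_rotvec(s["orientation"]).as_matrix()
a=eval(sys.argv[1])
for u,v,z in a:
    p=plane(c,(u,v),z); print(p,"tool cm",np.round(100*R.T@(p-s["tool_pos"]),2))
E
python3 loc.py '[(315,230,.142),(75,178,.135),(235,176,.135),(155,177,.135)]'
```

```text
[ 0.48239751 -0.22609484  0.142     ] tool cm [ 0.14 -0.17 10.64]
[ 0.56050508 -0.05015908  0.135     ] tool cm [  4.18 -18.99  11.34]
[ 0.53485729 -0.17457581  0.135     ] tool cm [ 4.22 -6.28 11.34]
[ 0.5472821  -0.11350541  0.135     ] tool cm [  4.19 -12.52  11.34]
```

```bash
python3 -m inch '[[[0.1,-0.2,3,0,0,0,-1],[0,0,4,0,0,0,-1],[0,0,3,0,0,0,-1],[0,0,2,0,0,0,-1],[0,0,0.8,0,0,0,-1]]]' 20
python3 -m inch '[[[0,0,0,0,0,0,0],[0,0,0,0,0,0,0.3],[0,0,0,0,0,0,0.6],[0,0,0,0,0,0,1],[0,0,0,0,0,0,1]]]' 20
python3 -m inch '[[[0,0,0,0,0,0,1],[0,0,0,0,0,0,1],[0,0,0,0,0,0,1],[0,0,0,0,0,0,1],[0,0,0,0,0,0,1]]]'
```

```text
t: 3.2
tool_pos: [0.4805, -0.2248, 0.1177]
orientation: [-3.123, 0.325, 0.006]
force: [-0.0, 0.4, -0.2]
opening: 0.0931
t: 3.7
tool_pos: [0.4826, -0.226, 0.1214]
orientation: [3.124, -0.326, 0.002]
force: [0.9, -0.1, -0.5]
opening: 0.0579
t: 4.2
tool_pos: [0.4821, -0.2257, 0.1204]
orientation: [-3.125, 0.327, 0.0]
force: [-0.5, -0.0, 0.6]
opening: 0.0178
```

```bash
python3 -m inch '[[[0,0,0,0,0,0,1],[0,0,0,0,0,0,1],[-0.3,0,0,0,0,0,1],[-0.5,0,0,0,0,0,1],[-0.5,0,0,0,0,0,1]]]' 30
python3 -m inch '[[[-0.5,0,0,0,0,0,1],[-0.5,0,0,0,0,0,1],[0,0,0,0,0,0,1],[0,0,0,0,0,0,1],[0,0,0,0,0,0,1]]]'
```

```text
t: 4.7
tool_pos: [0.4708, -0.2237, 0.1221]
orientation: [3.123, -0.326, 0.006]
force: [2.3, -1.2, 7.2]
opening: 0.0005
t: 5.2
tool_pos: [0.4604, -0.2215, 0.122]
orientation: [3.123, -0.326, 0.004]
force: [-1.5, 1.0, 8.9]
opening: 0.0008
```

```bash
python3 -m inch '[[[0,0,-3,0,0,0,0.6],[0,0,-4,0,0,0,0.6],[0,0,-4,0,0,0,0.6],[0,0,-2,0,0,0,0.6],[0,0,0,0,0,0,0.6]]]'
python3 - <<'E'
from plant import robot
from h import *
s,c=wrist(robot); cv2.imwrite("pics/w2.png",c["image"]);print(s["tool_pos"])
E
```

```text
t: 5.7
tool_pos: [0.4612, -0.2221, 0.2545]
orientation: [3.122, -0.326, 0.009]
force: [-0.5, 0.5, 0.4]
opening: 0.0187
[ 0.46116101 -0.22205996  0.25452123]
```

View pics/w2.png

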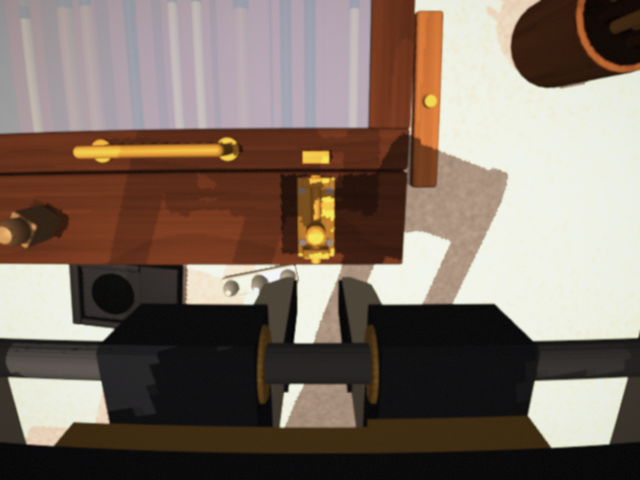

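The bolt has moved. The knob now sits at about (317,235) near the robot-side strap, and the rod is out of the staple at (316,157). I'll measure how far it has drawn.

```bash
python3 loc.py '[(317,235,.142),(155,152,.135),(75,152,.135),(235,151,.135)]'
python3 - <<'E'
from plant import robot
from h import *
c=robot.read_camera("top");m=c["image"][250:340,370:470];cv2.imwrite("pics/t2.png",cv2.resize(m,None,fx=6,fy=6,interpolation=cv2.INTER_CUBIC))
E
```

```text
[ 0.45725567 -0.22082826  0.142     ] tool cm [-3.400e-01 -1.000e-02  1.098e+01]
[ 0.54576835 -0.11213453  0.135     ] tool cm [  6.07 -12.48  11.69]
[ 0.56009166 -0.04940464  0.135     ] tool cm [  6.17 -18.91  11.68]
[ 0.53309238 -0.17293772  0.135     ] tool cm [ 6.09 -6.27 11.69]
```

Drawn about 24–26 mm, so a few millimetres remain. I'll close the fingers, go down on the lid side of the knob and push it to its stop.

```bash
python3 -m inch '[[[1.6,0,0,0,0,0,1],[0,0,3,0,0,0,1],[0,0,4,0,0,0,1],[0,0,4,0,0,0,1],[0,0,2.2,0,0,0,1]]]'
python3 -m inch '[[[0,0,0,0,0,0,1],[0,0,0,0,0,0,1],[-0.3,0,0,0,0,0,1],[0,0,0,0,0,0,1],[0,0,0,0,0,0,1]]]'
python3 -m inch '[[[-0.3,0,0,0,0,0,1],[0,0,0,0,0,0,1],[0,0,0,0,0,0,1]]]'
python3 -m inch '[[[-0.2,0,0,0,0,0,1],[0,0,0,0,0,0,1],[0,0,0,0,0,0,1]]]'
```

```text
t: 6.35
tool_pos: [0.4723, -0.2225, 0.1126]
orientation: [-3.122, 0.326, 0.01]
force: [1.9, -0.0, 2.1]
opening: 0.0003
t: 6.85
tool_pos: [0.4729, -0.2241, 0.1198]
orientation: [3.124, -0.327, 0.003]
force: [-0.8, -0.8, 0.0]
opening: 0.0005
t: 7.15
tool_pos: [0.4698, -0.2233, 0.1191]
orientation: [3.124, -0.327, 0.002]
force: [1.6, -0.9, 1.8]
opening: 0.0001
t: 7.45
tool_pos: [0.4676, -0.2227, 0.1187]
orientation: [3.124, -0.327, 0.001]
force: [2.7, 0.1, 1.6]
opening: 0.0006
```

```bash
python3 -m inch '[[[-0.2,0,0,0,0,0,1],[0,0,0,0,0,0,1],[0,0,0,0,0,0,1]]]'
python3 -m inch '[[[-0.2,0,0,0,0,0,1],[0,0,0,0,0,0,1],[0,0,0,0,0,0,1]]]'
python3 -m inch '[[[-0.2,0,0,0,0,0,1],[0,0,0,0,0,0,1],[0,0,0,0,0,0,1]]]'
```

```text
t: 7.75
tool_pos: [0.4663, -0.2224, 0.1188]
orientation: [3.124, -0.326, 0.003]
force: [6.0, -1.3, 1.0]
opening: 0.0007
t: 8.05
tool_pos: [0.4657, -0.2223, 0.1191]
orientation: [3.124, -0.326, 0.008]
force: [12.2, -2.7, -1.6]
opening: 0.0006
t: 8.35
tool_pos: [0.4651, -0.2222, 0.1193]
orientation: [3.123, -0.326, 0.013]
force: [18.8, -3.5, -7.0]
opening: 0.0006
```

The force climbs at about 0.465 with no further travel, so the bolt is on its stop. I'll back off, go up, and move over the pull with the jaws turned.

```bash
python3 -m inch '[[[0.8,0,0,0,0,0,1],[0,0,-3,0,0,0,1],[0,0,-5,0,0,0,1],[0,0,-5,0,0,0,0],[1,-3,0,0,0,0,-1]]]'
python3 -m inch '[[[1.3,-3.2,0,0,0,0,-1],[1.3,-3.2,0,0,0,0,-1],[1.3,-3,0,0,0,0,-1],[0,0,0,0,0,-8,-1],[0,0,0,0,0,-8,-1]]]'
python3 -m inch '[[[0,0,0,0,0,-8,-1],[0,0,0,0,0,-8,-1],[0,0,0,0,0,-8,-1],[0,0,0,0,0,-8,-1],[0,0,0,0,0,-8,-1]]]'
python3 -m inch '[[[0,0,0,0,0,-8,-1],[0,0,0,0,0,-8,-1],[0,0,0,0,0,-8,-1],[0,0,0,0,0,-8,-1],[0,0,0,0,0,-2,-1]]]'
python3 -m inch '[[[0,0,0,0,0,0,-1],[0,0,0,0,0,0,-1]]]'
python3 - <<'E'
from plant import robot
from h import *
s,c=wrist(robot); cv2.imwrite("pics/w3.png",c["image"]);print(s["tool_pos"],s["q"])
x=Ro.from_rotvec(s["orientation"]).as_matrix()[:,0];print(np.degrees(np.arctan2(x[1],x[0])))
E
```

```text
t: 8.85
tool_pos: [0.487, -0.1992, 0.2564]
orientation: [3.119, -0.332, 0.014]
force: [1.8, -0.7, 0.5]
opening: 0.0122
t: 9.35
tool_pos: [0.5424, -0.1106, 0.2472]
orientation: [-3.138, -0.123, 0.005]
force: [-0.3, 0.7, -0.2]
opening: 0.0519
t: 9.85
tool_pos: [0.542, -0.1117, 0.2474]
orientation: [-2.907, -1.186, 0.004]
force: [0.6, -0.4, -0.6]
opening: 0.0907
t: 10.35
tool_pos: [0.542, -0.1117, 0.2474]
orientation: [-2.434, -1.983, 0.003]
force: [0.1, -0.6, 0.2]
opening: 0.0933
t: 10.55
tool_pos: [0.5424, -0.1118, 0.2478]
orientation: [-2.441, -1.976, 0.002]
force: [-0.3, -0.1, -0.4]
opening: 0.0932
[ 0.54239464 -0.11176912  0.24778605] [-2.95683829e-01 -8.51180048e-03  1.54349216e+00 -1.71377794e-04
  1.60833227e+00 -8.58291135e-02]
77.97585161310624
```

View pics/w3.png

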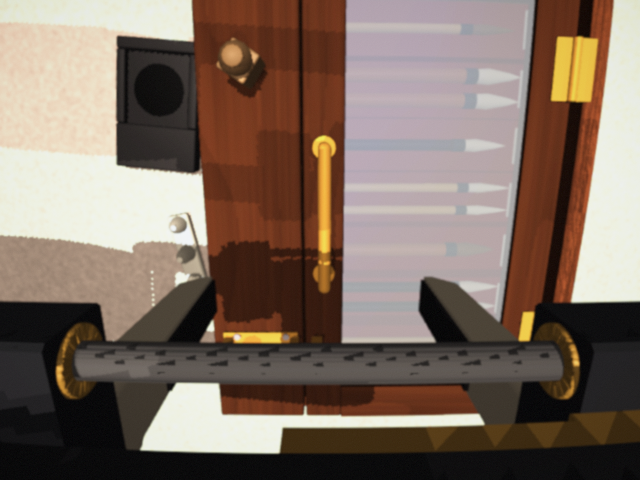

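The wrist view shows the bar vertical at column ~324, from row 146 to 291. The seal is at (237,55), still standing.

```bash
python3 loc.py '[(324,146,.135),(324,291,.135),(324,220,.135)]'
```

```text
[ 0.56141736 -0.05115124  0.135     ] tool cm [ 6.32  0.6  11.3 ]
[ 0.53775002 -0.16488     0.135     ] tool cm [-5.29  0.65 11.3 ]
[ 0.54987358 -0.10656395  0.135     ] tool cm [ 0.66  0.62 11.3 ]
```

```bash
python3 -m inch '[[[0.5,0.6,3,0,0,0,-1],[0,0,4,0,0,0,-1],[0,0,3.5,0,0,0,-1],[0,0,2,0,0,0,-1],[0,0,0.5,0,0,0,0]]]' 40
python3 -m inch '[[[0,0,0,0,0,0,0.3],[0,0,0,0,0,0,0.6],[0,0,0,0,0,0,1],[0,0,0,0,0,0,1],[0,0,0,0,0,0,1]]]'
python3 -m inch '[[[0,0,0,0,0,0,1],[0,0,0,0,0,0,1],[0,0,0,0,0,0,1],[0,0,0,0,0,0,1],[0,0,0,0,0,0,1]]]'
python3 -m inch '[[[0,0,0,0,0,0,1],[0,0,0,0,0,0,1],[0,0,0,0,0,0,1],[0,0,0,0,0,0,1],[0,0,0,0,0,0,1]]]'
python3 - <<'E'
from plant import robot
from h import *
s,c=wrist(robot); print(s["tool_pos"],s["opening"])
P=s["tool_pos"]-.019*Ro.from_rotvec(s["orientation"]).as_matrix()[:,2];print(P)
E
```

```text
t: 11.15
tool_pos: [0.5475, -0.1075, 0.1149]
orientation: [-2.437, -1.975, 0.005]
force: [-0.7, -0.9, 0.5]
opening: 0.0888
t: 11.65
tool_pos: [0.5504, -0.1083, 0.1194]
orientation: [2.439, 1.978, 0.001]
force: [0.1, 0.3, 0.1]
opening: 0.0498
t: 12.15
tool_pos: [0.5498, -0.1081, 0.1184]
orientation: [-2.44, -1.978, 0.0]
force: [-2.3, 0.3, 1.6]
opening: 0.0098
t: 12.65
tool_pos: [0.5492, -0.1079, 0.1197]
orientation: [-2.439, -1.978, 0.001]
force: [-9.3, 3.2, 12.6]
opening: 0.0004
[ 0.54919329 -0.10793596  0.11972515] 0.0003567128894964175
[ 0.54921641 -0.10794144  0.13872513]
```

The opening went to 0 with a side and upward load, the same as at the knob. I need to see whether the bar is actually between the pads.

Run:
```python
from plant import robot
from h import *
s,c=wrist(robot);a=c["image"]
b=robot.read_camera("side")["image"][110:290,200:440]
b=cv2.resize(b,(640,480),interpolation=cv2.INTER_CUBIC)
cv2.imwrite("pics/c4.png",cv2.resize(np.hstack([a[:, :],b]),(800,300)))
cv2.imwrite("pics/s4.png",b)
```

```text
(no output)
```

View pics/c4.png

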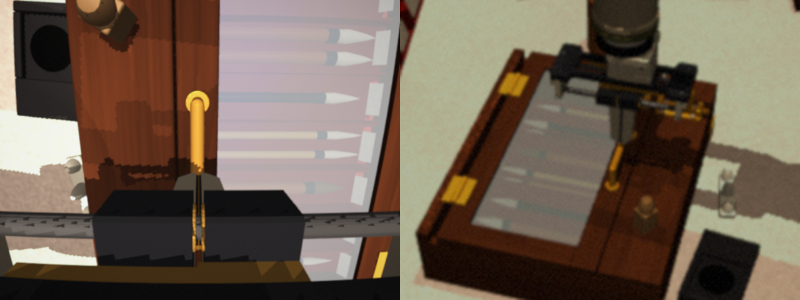

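Run:
```python
from plant import robot
from h import *
s,c=wrist(robot);a=c["image"][230:420,220:420]
b=cv2.imread("pics/s4.png")[100:330,250:450]
cv2.imwrite("pics/c5.png",np.hstack([cv2.resize(a,(420,400),interpolation=cv2.INTER_CUBIC),cv2.resize(b,(370,400))]))
print(s["force"],s["opening"],s["tool_pos"])
for p in ([0,0,0],[0,0,-.019]):
    K=c["K"];T=np.linalg.inv(np.array(c["tool_from_camera"]));q=K@(T[:3,:3]@np.array(p)+T[:3,3]);print(q[:2]/q[2])
```

```text
[-9.22935028  2.21322115 13.12898044] 0.0007268179713618207 [ 0.54923815 -0.10793466  0.11975532]
[315.23950409 278.77071773]
[315.00887316 293.28127626]
```

View pics/c5.png

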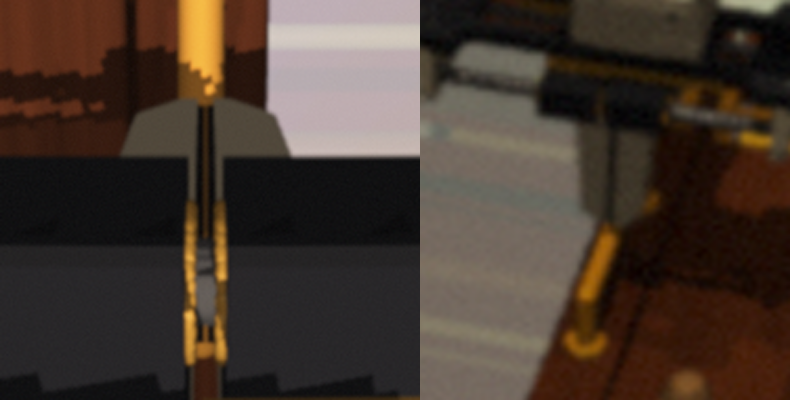

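The fingers look fully closed with the tips on top of the bar. I'll project the reported TCP into the side view and compare it with the tip seen at about (332,196).

Run:
```python
from plant import robot
from h import *
s=robot.read_state()
S=robot.read_camera("side");T=robot.read_camera("top")
def pr(c,p): return cv2.projectPoints(np.array([p],float),cv2.Rodrigues(np.array(c["R"]))[0],np.array(c["t"]),np.array(c["K"]),np.array(c["distortion"]))[0][0,0].round(1)
print("tcp",pr(S,s["tool_pos"]),"tcp+20mm",pr(S,s["tool_pos"]+[0,0,.02]))
X=np.array([np.cos(-.206),np.sin(-.206),0]);Y=np.array([-X[1],X[0],0])
for z in(.135,.14,.1): print(z,[pr(S,np.array([.5503,-.108,z])+k*Y) for k in(-.055,0,.055)])
m=brass(S["image"])[140:240,310:380]
print(np.array(S["image"])[:0].shape); ys,xs=np.nonzero(m); 
for y in range(180,232,4): r=xs[ys==y-140]+310; print(y,(r.min(),r.max()) if len(r) else None)
```

```text
tcp [332.  199.5] tcp+20mm [332.2 193.4]
0.135 [array([337.1, 179.9]), array([331.7, 194.8]), array([325.9, 210.5])]
0.14 [array([337.2, 178.4]), array([331.7, 193.3]), array([326. , 208.9])]
0.1 [array([336.7, 190.5]), array([331.3, 205.3]), array([325.7, 221. ])]
(0, 640, 3)
180 (np.int64(369), np.int64(379))
184 None
188 None
192 None
196 None
200 (np.int64(330), np.int64(332))
204 (np.int64(328), np.int64(331))
208 (np.int64(327), np.int64(329))
212 (np.int64(327), np.int64(328))
216 None
220 (np.int64(324), np.int64(324))
224 None
228 None
```

Row ~196 fits tips at about 0.14 rather than 0.12: the tips camped on top of the bar, and the same happened at the knob. Since 30 mm is free under the bar, I'll reopen and go down in small steps, watching the force for the rail.

```bash
python3 -m inch '[[[0,0,0,0,0,0,0.3],[0,0,0,0,0,0,0.3],[0,0,0,0,0,0,0.3],[0,0,0,0,0,0,0.3],[0,0,0,0,0,0,0.3]]]' 40
python3 -m inch '[[[0,0,0.4,0,0,0,0.3],[0,0,0.4,0,0,0,0.3],[0,0,0.3,0,0,0,0.3],[0,0,0,0,0,0,0.3],[0,0,0,0,0,0,0.3]]]'
```

```text
t: 13.45
tool_pos: [0.5496, -0.1081, 0.118]
orientation: [-2.44, -1.978, 0.001]
force: [0.4, -0.1, -0.7]
opening: 0.0316
t: 13.95
tool_pos: [0.5497, -0.1081, 0.1072]
orientation: [-2.44, -1.978, 0.0]
force: [0.1, 0.5, -0.9]
opening: 0.0328
```

```bash
python3 -m inch '[[[0,0,0.3,0,0,0,0.3],[0,0,0,0,0,0,0.3],[0,0,0,0,0,0,0.7],[0,0,0,0,0,0,1],[0,0,0,0,0,0,1]]]' 20
python3 -m inch '[[[0,0,0,0,0,0,1],[0,0,0,0,0,0,1],[0,0,0,0,0,0,1],[0,0,0,0,0,0,1],[0,0,0,0,0,0,1]]]'
```

```text
t: 14.45
tool_pos: [0.5499, -0.1082, 0.1046]
orientation: [2.44, 1.978, 0.0]
force: [-1.6, 0.1, 0.3]
opening: 0.0129
t: 14.95
tool_pos: [0.5482, -0.1078, 0.1044]
orientation: [-2.438, -1.977, 0.003]
force: [-8.3, 1.0, 5.7]
opening: 0.0092
```

The opening now holds at 9 mm, so the bar is between the pads. Before the arc I'll use the known 310 mm from ledge front edge to hinge axis in the earlier wrist picture to check the tool's height bias.

```bash
python3 - <<'E'
from plant import robot
from h import *
s,c=wrist(robot)
W=np.eye(4);W[:3,:3]=Ro.from_rotvec([-2.441,-1.976,.002]).as_matrix()
im=cv2.imread("pics/w3.png"); print(im[70,190:212,2], im[70,296:312,2], im[70,550:605,2],c["K"][0,0])
for b in(-.02,0,.02):
    W[:3,3]=[.5424,-.1118,.2478+b];c["Tw"]=W@np.array(c["tool_from_camera"])
    f=lambda u:plane(c,(u,70),.1)
    print(b,np.linalg.norm(f(577)-f(198.5)),np.linalg.norm(f(303)-f(198.5)),f(577))
print(s["force"],s["wrist_torque"])
E
python3 -m inch '[[[0,-0.15,0,0,0,0,1],[0,0,0,0,0,0,1],[0,0,0,0,0,0,1]]]' 35
```

```text
[ 46  51  57  61  64  73  87  97 104 115 122 123 122 121 120 118 116 116
 116 116 114 110] [93 85 71 47 28 30 48 71 88 92 91 89 87 88 91 91] [ 96  97  99 132 197 232 236 236 235 235 235 235 235 235 235 234 235 235
 232 209 172 174 205 228 233 235 235 234 233 231 232 234 235 234 234 234
 234 234 234 234 234 234 234 228 196 152 132 136 148 154 148 141 140 146
 149] 391.7839825174691
-0.02 0.2925149249713196 0.07954810070256582 [ 0.76655437 -0.03327657  0.1       ]
0 0.3110825343267989 0.08459747744448888 [ 0.77976782 -0.03262516  0.1       ]
0.02 0.329650143682278 0.089646854186412 [ 0.79298126 -0.03197375  0.1       ]
[-8.26989833  1.02919644  5.66152855] [ 0.20401995  1.4522093  -0.03368902]
t: 15.3
tool_pos: [0.5483, -0.1078, 0.1044]
orientation: [-2.44, -1.978, 0.0]
force: [-1.1, 0.6, 0.7]
opening: 0.0085
```

FK height is right (311 mm against 310), so the bar sits about 31 mm behind the reported TCP. I'll work out the arc rows: lid 2.5° per row, tool following at 1.5°.

Run:
```python
import numpy as np
b=30.6;d=np.radians
def P(i):
    t,f=d(2.5*i),d(1.5*i)
    x=-205.5*np.cos(t)+35*np.sin(t);z=205.5*np.sin(t)+35*np.cos(t)
    return np.array([x-b*np.sin(f),z-b*np.cos(f)])
for i in range(20):
    f=d(1.5*i);D=P(i+1)-P(i)
    print(i,np.round([D@[np.cos(f),-np.sin(f)]/10,D@[-np.sin(f),-np.cos(f)]/10],2))
```

```text
0 [ 0.09 -0.89]
1 [ 0.11 -0.89]
2 [ 0.12 -0.89]
3 [ 0.14 -0.88]
4 [ 0.15 -0.88]
5 [ 0.17 -0.88]
6 [ 0.18 -0.87]
7 [ 0.2  -0.87]
8 [ 0.21 -0.86]
9 [ 0.23 -0.86]
10 [ 0.24 -0.85]
11 [ 0.26 -0.84]
12 [ 0.27 -0.84]
13 [ 0.29 -0.83]
14 [ 0.3  -0.83]
15 [ 0.32 -0.82]
16 [ 0.33 -0.81]
17 [ 0.35 -0.8 ]
18 [ 0.36 -0.8 ]
19 [ 0.37 -0.79]
```

```bash
python3 -m inch '[[[0,0.09,-0.89,1.5,0,0,1],[0,0.11,-0.89,1.5,0,0,1],[0,0,0,0,0,0,1],[0,0,0,0,0,0,1],[0,0,0,0,0,0,1]]]' 40
```

```text
t: 15.8
tool_pos: [0.5502, -0.1082, 0.1211]
orientation: [-2.408, -1.952, 0.051]
force: [0.0, -0.4, -5.7]
opening: 0.0087
```

```bash
python3 -m inch '[[[0,0.12,-0.89,1.5,0,0,1],[0,0.14,-0.88,1.5,0,0,1],[0,0.15,-0.88,1.5,0,0,1],[0,0.17,-0.88,1.5,0,0,1],[0,0,0,0,0,0,1]]]'
python3 -m inch '[[[0,0,0,0,0,0,1],[0,0,0,0,0,0,1]]]'
```

```text
t: 16.3
tool_pos: [0.5593, -0.1102, 0.1571]
orientation: [-2.342, -1.899, 0.15]
force: [-4.6, -0.1, -2.2]
opening: 0.0088
t: 16.5
tool_pos: [0.5588, -0.1101, 0.156]
orientation: [-2.343, -1.899, 0.15]
force: [-1.2, -0.2, -4.8]
opening: 0.0087
```

Forces are small and the lid is following. Continuing.

```bash
python3 -m inch '[[[0,0.18,-0.87,1.5,0,0,1],[0,0.2,-0.87,1.5,0,0,1],[0,0.21,-0.86,1.5,0,0,1],[0,0.23,-0.86,1.5,0,0,1],[0,0,0,0,0,0,1]]]'
python3 -m inch '[[[0,0,0,0,0,0,1],[0,0,0,0,0,0,1]]]'
python3 -m inch '[[[0,0.24,-0.85,1.5,0,0,1],[0,0.26,-0.84,1.5,0,0,1],[0,0.27,-0.84,1.5,0,0,1],[0,0,0,0,0,0,1],[0,0,0,0,0,0,1]]]'
```

```text
t: 17.0
tool_pos: [0.5739, -0.1133, 0.1896]
orientation: [-2.274, -1.844, 0.243]
force: [-5.9, 1.4, -0.0]
opening: 0.009
t: 17.2
tool_pos: [0.5733, -0.1131, 0.1887]
orientation: [-2.275, -1.844, 0.243]
force: [-4.7, -0.3, -1.7]
opening: 0.009
t: 17.7
tool_pos: [0.5877, -0.1162, 0.2111]
orientation: [-2.222, -1.802, 0.31]
force: [-6.4, 0.6, 0.2]
opening: 0.0087
```

```bash
python3 -m inch '[[[0,0.22,-0.83,1.5,0,0,1],[0,0.23,-0.83,1.5,0,0,1],[0,0.29,-0.82,1.5,0,0,1],[0,0,0,0,0,0,1],[0,0,0,0,0,0,1]]]'
python3 -m inch '[[[0,0.3,-0.81,1.5,0,0,1],[0,0.32,-0.8,1.5,0,0,1],[0,0.36,-0.8,1.5,0,0,1],[0,0.37,-0.79,1.5,0,0,1],[0,0,0,0,0,0,1]]]'
python3 -m inch '[[[0,0,0,0,0,0,1],[0,0,0,0,0,0,1],[0,0,0,0,0,0,1],[0,0,0,0,0,0,1],[0,0,0,0,0,0,1]]]'
cat > ang.py <<'E'
from plant import robot
from h import *
s=robot.read_state()
R=Ro.from_rotvec(s["orientation"]).as_matrix()
P=s["tool_pos"]-.0306*R[:,2];X=np.array([np.cos(-.206),np.sin(-.206),0]);Y=np.array([-X[1],X[0],0])
H=np.array([.6145,-.122,0])+.14*X+[0,0,.1]
v=P-H;x,z=v@X,v[2];print("bar",P,"r",np.hypot(x,z),"exp",np.hypot(.2055,.035),"y",v@Y)
print("lid deg",np.degrees(np.arctan2(z,-x)-np.arctan2(.035,.2055)),"tilt",np.degrees(np.arccos(-R[2,2])),"dq",np.abs(s["dq"]).max(),s["force"],s["t"])
for n,(x,y,w,h) in(("top",(270,130,240,220)),("side",(190,90,240,220))):
    im=robot.read_camera(n)["image"][y:y+h,x:x+w];cv2.imwrite(f"pics/f{n}.png",cv2.resize(im,(400,366),interpolation=cv2.INTER_CUBIC))
cv2.imwrite("pics/fin.png",np.hstack([cv2.imread("pics/ftop.png"),cv2.imread("pics/fside.png")]))
E
python3 ang.py
```

```text
t: 18.2
tool_pos: [0.6039, -0.1196, 0.2306]
orientation: [-2.17, -1.76, 0.372]
force: [1.6, 0.1, -8.2]
opening: 0.0089
t: 18.7
tool_pos: [0.629, -0.1249, 0.253]
orientation: [-2.094, -1.698, 0.457]
force: [-2.8, 0.7, -3.8]
opening: 0.0087
t: 19.2
tool_pos: [0.6296, -0.125, 0.2533]
orientation: [-2.097, -1.7, 0.454]
force: [5.1, -0.6, -16.4]
opening: 0.0089
bar [ 0.64448551 -0.12813036  0.27981689] r 0.21047869309190648 exp 0.20845922862756638 y 0.00013267606551822675
lid deg 49.01941989915559 tilt 29.9194523366843 dq 0.0011693047774433824 [  5.14310084  -0.59834344 -16.41764868] 19.2
```

View pics/fin.png

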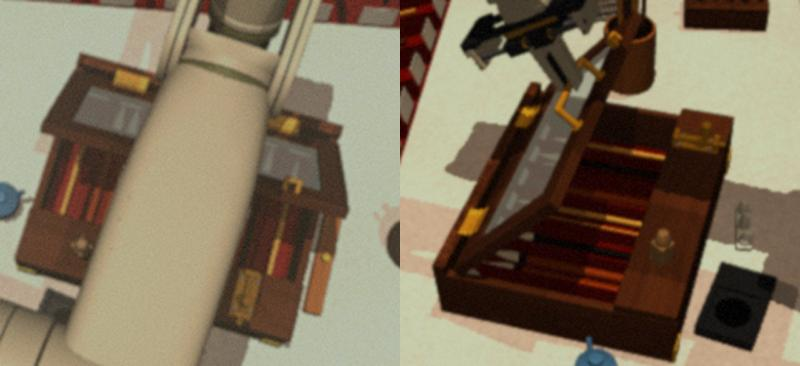

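The lid stands open near 50° with the bow in the fingers. The bolt is drawn, and the seal and the other bystanders are in place. About 16 N of radial pull remains, so I'll ease towards the hinge and settle.

```bash
python3 -m inch '[[[0,0.15,-0.02,0,0,0,1],[0,0.15,-0.02,0,0,0,1],[0,0,0,0,0,0,1],[0,0,0,0,0,0,1],[0,0,0,0,0,0,1]]]'
python3 -m inch '[[[0,0,0,0,0,0,1],[0,0,0,0,0,0,1],[0,0,0,0,0,0,1],[0,0,0,0,0,0,1],[0,0,0,0,0,0,1]]]'
python3 ang.py
python3 - <<'E'
from plant import robot
from h import *
# side-view lid edge check: the two near corners expected at 50 deg
S=robot.read_camera("side");a=np.radians(50);X=np.array([np.cos(-.206),np.sin(-.206),0]);Y=np.array([-X[1],X[0],0])
H=np.array([.6145,-.122,.1])+.14*X
for d in(45,50,55):
    a=np.radians(d);p=H+.21*Y+.223*(-np.cos(a)*X+np.sin(a)*np.array([0,0,1]))
    q=H+.055*Y-X*(.2055*np.cos(a)-.035*np.sin(a))+np.array([0,0,1])*(.2055*np.sin(a)+.035*np.cos(a))
    for v in(p,q):
        e=cv2.projectPoints(v[None],cv2.Rodrigues(np.array(S["R"]))[0],np.array(S["t"]),np.array(S["K"]),np.array(S["distortion"]))[0][0,0]
        print(d,((e-[190,90])*[400/240,366/220]).round()+[400,0])
E
```

```text
t: 19.8
tool_pos: [0.6317, -0.1254, 0.2546]
orientation: [-2.097, -1.7, 0.455]
force: [-4.4, 1.5, 0.2]
opening: 0.0086
t: 20.3
tool_pos: [0.6316, -0.1254, 0.2545]
orientation: [-2.096, -1.699, 0.455]
force: [-4.7, 1.8, 3.3]
opening: 0.0089
bar [ 0.64652452 -0.12856418  0.28098617] r 0.2104077178093526 exp 0.20845922862756638 y 0.00012509554834119264
lid deg 49.66989202040796 tilt 30.00524317261205 dq 0.001525345466726348 [-4.74807637  1.79129823  3.25222373] 20.3
45 [557. 208.]
45 [565. 115.]
50 [545. 198.]
50 [553. 107.]
55 [532. 188.]
55 [541. 100.]
```

View pics/fin.png

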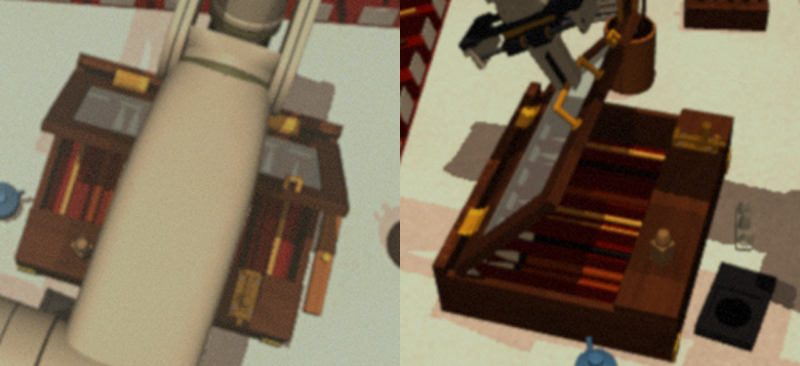

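The lid's near top corner at about (548,197) matches the 50° prediction of (545,198). The force is about 6 N and the arm is still, so I'm handing in.

```bash
python3 -c "
from plant import robot
robot.close_job()"
```

```text
the job is handed in; nothing more can be done
```

The bolt is drawn and the lid is open at about 50°. I handed the job in at about 20 s with the gripper still holding the pull at 40 N.

**Bolt:** I drew it until it came up against its stop. The force rose to 19 N with almost no further travel, and the lid then lifted freely.

**Lid:** The arm's pose gives 49.7°. The lid corner in the side view fits about 50°, read by eye. At the last check the arm was motionless, the finger opening was 8.9 mm on the 10 mm bar, and the wrist force was about 6 N.

**What went wrong or disagreed:**
- **Missed grips:** My first grips on the knob and on the pull closed to 0 mm, apparently because the fingertips sat too high. The knob attempt still moved the bolt about 24 mm, and I finished it by pushing with closed fingers. For the pull I reopened, went 14 mm lower and gripped properly.
- **Fingertip height:** The fingertips looked about 19 mm higher than the reported tool position. A length check in the wrist picture showed the arm's height reading was right, so I couldn't explain the difference.
- **Arc radius:** The bar came out about 2 mm further from the hinge than the drawing gives. I eased a 16 N pull out of the grip before handing in.

**Bystanders:** The seal, inkstone, brush rest, paperweight and dropper looked unmoved in the last pictures. I didn't measure them, and the ink bottle and most of the brush pot were outside that crop.

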